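# Lift a gravity latch through its keeper and open the locker gate

## Robot

A 7-joint arm with a two-finger parallel gripper is mounted at the origin on the work surface. World frame = base frame: x ahead of the robot, y to its left, z up, the work surface at z = 0. Lengths are in mm, angles in rad, forces in N, time in s.
With the tool pointing down it reaches from about 400 to 875 mm from the base axis. Payload 4.4 kg.
Tool frame: the origin (TCP) lies at the very end of the fingers, on their centre line; the grasp point (between the pads) lies 19 mm behind it; z points along the fingers, y is the line along which they close (so a half turn about z gives the same grasp; the last joint's range is limited). The gripper opens to 85 mm and grips with 20 to 120 N. Pads are 22 mm wide; open, the fingers measure 114 mm over their backs; the gripper's body (76 mm by 85 mm) begins 54 mm behind the grasp point. The pads swing forward as they close: fully open they stand 13 mm farther back than shut.
Start: joints at [1.271, 0.628, 0.038, 1.517, -0.027, 0.996, -0.02], TCP at [150.617, -632.323, 231.313] pointing down, gripper open.
Joint ranges: [-3.06, 3.06], [-0.37, 2.12], [-1.25, 1.32], [0.18, 2.47], [-1.1, 4.24], [0.23, 1.98], [-2.94, 2.94]. Speed limits (rad/s): [2.57, 2.57, 3.14, 3.14, 3.14, 3.14, 3.14].

## Interface

Orientations are given as a rotation vector (axis times angle).
In Python, from plant import get_state, camera, ticket, spotter gives the robot as it stands.
- The arm moves only by the shell command python3 -m pendant 'ROWS'. ROWS is JSON, a list of rows, each an object with "grip": the opening, from -1 (shut) to 1 (fully open); "delta_pos": the shift along the world's x, y, z in m, a list of three; "twist": the turn about the world's z in rad. A call has 1 to 20 rows; each row is the pose to reach, as a shift and turn from the pose commanded when the call began; what a row does not reach only later rows make up. A row lasts 1/8 s, in which the tool goes at most 62.5 mm and 10.7 degrees, less where a joint would pass 70% of its speed; a pose out of reach is approached as far as the arm can. A call with a gripper value outside its range is refused whole. The fingers move at their own pace and stop on an object; the grip force is fixed at half the most. Time passes only in rows, so rows that repeat a pose let the fingers close. It gives the time, the measured TCP pose, the force, the opening and the grip force at its end, in the units of the state.
- get_state(): the state, without advancing time (a new reading comes with each control period).
- camera(name): name is "scene" or "top" or "wrist"; returns a dict with "pixels" (384x512x3 uint8, blue, green, red), "depth" (384x512 float32, mm along the optical axis (not along the pixel's ray), 0 where there is no reading), "camera_matrix" (3x3 intrinsics, pixels), "R" (3x3) and "t" (3): a world point X has camera coordinates R X + t. Camera axes: x right, y down, z forward; pixel columns grow to the right and rows downward; lengths in mm; the calibration is good to about 2 mm. A picture is of the moment at which its call begins.
- ticket.finish_job(): hands the job in; it is judged then, once.
Trained networks look in a picture, given as the dict that the camera call returned (one of the last four; its "shot" number tells which), for a name from the list of things; names that differ only in an ending like _2 or _b are one class to them, and where a whole thing is asked for, a point or a joint stands for the part that bears it (a point fixed in the world has none). Each returns a list of dicts, best first, with "score" (0 to 1); they miss things now and then, are a little off and sometimes report something else, mostly with a low value. They report only what shows in the picture. A call takes as long as a camera call.
- spotter.search_frame(picture, label): "extent" ([left, top, right, bottom] in pixels, round what is visible of it).
- spotter.cut_out(picture, label): "mask" (384x512 bool, what is visible of it) and "extent" ([left, top, right, bottom] in pixels, round what is visible of it).
The state is a dict: "clock": time; "q": joint angles; "qd": joint speeds; "effort": joint torques, N m; "ee_pos": TCP position; "eef_rot": TCP orientation; "contact_force": force on the tool from outside, world axes, zero at the start; "torque": the same for the moment, N m; "finger_gap": finger opening in mm; "gripper_force": force on a finger pad.
Only numpy, scipy, OpenCV 4.12 (cv2) and the standard library are available. Lean on these libraries where they do the work, as an engineer would, in place of code of your own. Each camera call takes 0.05 s, during which the arm holds its last target. There are 200 camera calls.

## Task

The barred gate of the small steel locker is held shut by a brass gravity latch bar lying in the keeper on the left-hand post. Lift the bar by its thumb knob until it lines up with the mouth of the keeper, swing the gate out and leave it standing wide open at about a right angle, with the bar let back down level. Feel your way: do not force the bar against the keeper's lip or hood, do not fling the gate, and leave the other things on the shelf where they are.

Things in the scene. Friction and masses are not known exactly. Their poses are not given: they have to be found in the camera images.
- locker: Grey steel case 180 deep (x), 260 wide (y), 205 tall; origin under its centre, on the shelf; its open front, 90 mm from the origin, faces its own -x. Fixed, stands at any place and yaw. The barred steel gate (198 wide, z 42 to 192 mm, 12 thick) covers the front.
- gate (a joint): Gate angle: 0 shut, grows as the free (locker +y) edge swings out towards locker -x, i.e. anticlockwise seen from above; stop at 1.9 rad. It stays where it is left (hinge friction about 0.12 N m).
- gate_hinge (a point): Point on the vertical hinge line, in locker frame (-96, -108, 150) mm.
- latch (a joint): Latch bar angle: 0 level, resting on the gate's own stop; grows as its free end is lifted, stop at 0.6 rad. It falls back by gravity (bar about 0.2 kg; about 1.5 N lifts it at the knob).
- latch_pivot (a point): Latch pivot on the gate, in locker frame (-118, +5, 150) mm with the gate shut; the bar turns about the gate's normal.
- bar: Brass latch bar 10 thick, 12 tall, 128 long, from the pivot (its origin) along its own +y past the gate's free edge and through the keeper; carries the thumb knob. Its own +x points into the gate, +z up when level.
- thumb_knob (a point): Grip point of the thumb knob, a round brass spindle 14 mm thick standing straight out of the bar (along its -x), 80 mm from the pivot; this point is on its axis, 42 mm ahead of the bar's middle plane. Spindle free for 71 mm ahead of the bar, then a 22 mm end disc. Pinch it from above, a finger on either side; it turns in the pads as the bar lifts.
- keeper: Steel plate fixed on the left-hand post; origin on the level bar's axis, 113 mm from the latch pivot; axes as the locker's. Carries a hook piece 8 mm wide (y): pocket with front lip (7 thick, 3 mm ahead of the bar) and a hood above, reaching 3 mm beyond the lip. The bar leaves forward between lip top and hood. Stiff (about 10 N per mm); over 15 N between bar and keeper is forcing.
- piton: Rusted steel pin piton, 130 x 26 x 16 mm, lying flat below the gate's swing; bystander.
- picket: Dull aluminium snow picket stub, channel 150 x 44 x 38 mm; bystander.
- carabiner: Blue locking carabiner, 107 x 68 x 18 mm, lying flat; bystander.
- headlamp: Amber headlamp shell, 64 mm across, 45 tall, standing on the locker's top; bystander.
- mug: White enamel mug, 80 mm across, 80 tall; bystander.
- canister: Gas canister 90 mm across, 85 tall, near the keeper end of the locker; bystander.
- hammer: Piton hammer lying flat; bystander.
- keeper_front (a point): Point on the keeper plate's upright middle line, at the level bar's height, 18 mm ahead of the bar's axis (the hood's front edge). The mouth between lip top and hood is 19 mm high, 3 to 6 mm of play for the tilted bar. The hook piece was clamped by hand and its height is not measured: the mouth's middle is 11 to 39 mm above this point.

How it is judged:
By the outcome, as a careful person would: the job done as asked, in the order asked, and still so for the second after the job is handed in, with the robot touching nothing.
It also fails if it takes over 72 s, if anything falls off the work surface, if the arm or the gripper's body presses on something with over 40 N, if the wrist force passes 120 N, or if a joint passes its speed limit or range.

## Working session

There is one attempt and no reset: what is moved stays moved. The work goes in short steps, Python scripts to look and compute and a shell command to move; the robot and the scene stay as the last step left them, time stands still between calls to the robot, and variables do not carry over. Pictures are saved under pics/ and viewed, at most 10 in all, crops included, and the job is handed in when it is done.

```bash
mkdir -p pics; ls; cat > h.py <<'E'
import numpy as np, cv2
from plant import get_state, camera, ticket, spotter
def world(p,u,v,d=None):
    K=p["camera_matrix"];u=np.atleast_1d(u).astype(float);v=np.atleast_1d(v).astype(float)
    if d is None: d=p["depth"][v.astype(int),u.astype(int)]
    c=np.stack([(u-K[0,2])/K[0,0]*d,(v-K[1,2])/K[1,1]*d,d],1)
    return (c-p["t"])@p["R"]
def pix(p,X):
    c=np.atleast_2d(X)@p["R"].T+p["t"]; c=c@p["camera_matrix"].T; return c[:,:2]/c[:,2:]
def maskpts(p,label,k=0):
    r=spotter.cut_out(p,label)
    if not r: return None,0
    m=r[k]["mask"]&(p["depth"]>0); v,u=np.nonzero(m); return world(p,u,v),r[k]["score"]
E
python3 - <<'E'
from h import *
ims=[]
for n in("scene","top"):
    p=camera(n); ims.append(p["pixels"]); np.savez(f"{n}0.npz",**{k:p[k] for k in("pixels","depth","camera_matrix","R","t")})
    for l in("locker","gate","bar","thumb_knob","keeper","canister","mug","hammer","picket","carabiner","piton","headlamp"):
        X,s=maskpts(p,l)
        if X is not None and len(X): print(n,l,round(s,2),np.median(X,0).round(),np.percentile(X,3,0).round(),np.percentile(X,97,0).round(),len(X))
    print(n,(-p["R"].T@p["t"]).round())
cv2.imwrite("pics/a.png",ims[0]);cv2.imwrite("pics/b.png",ims[1])
print(get_state())
E
```

```text
pics
scene locker 0.82 [518. -88. 194.] [ 386. -227.   17.] [645. -13. 208.] 8011
scene gate 0.61 [536. -43. 153.] [438. -92.  30.] [642.  -6. 193.] 2320
scene bar 0.82 [627. -43. 155.] [562. -71. 146.] [657.  19. 160.] 283
scene thumb_knob 0.83 [623. -44. 154.] [561. -85.  75.] [654.  18. 160.] 345
scene keeper 0.58 [647. -83. 182.] [632. -96. 131.] [656. -53. 203.] 161
scene canister 0.67 [ 758. -144.   78.] [ 716. -198.   10.] [ 794. -122.   88.] 1079
scene mug 0.55 [689. 314.   5.] [650. 245.  -1.] [729. 377.  39.] 1127
scene hammer 0.6 [609. 477.  24.] [447. 439.  12.] [693. 511.  29.] 1373
scene picket 0.98 [689. 315.   5.] [650. 244.  -1.] [731. 379.  39.] 1169
scene carabiner 0.92 [340. 346.  11.] [297. 297.   2.] [367. 391.  20.] 423
scene piton 0.57 [569.  65.  10.] [538.  -4.  -1.] [594. 111.  19.] 266
scene headlamp 0.7 [ 540. -168.  239.] [ 511. -199.  212.] [ 562. -152.  250.] 398
scene [1016.  674. 1183.]
top locker 0.74 [ 489. -121.  204.] [ 365. -239.   54.] [636. -24. 208.] 6207
top gate 0.58 [568. -47. 157.] [446. -80.  -1.] [654.   1. 194.] 722
top bar 0.47 [625. 
[... 745 characters left out ...]
.]
{'clock': 1.3, 'q': array([ 1.27120984,  0.62842159,  0.03849599,  1.5173785 , -0.02701286,
        0.99630857, -0.02001542]), 'qd': array([ 0.00148559, -0.00058569,  0.00098614, -0.00166775,  0.00055653,
        0.00074603, -0.00051804]), 'effort': array([ 1.41050568e-04, -5.63254309e+01,  1.22549571e+00, -1.93774116e+01,
        1.09798915e-02,  1.54054775e-03, -1.14998068e-05]), 'ee_pos': array([ 150.61813845, -632.32944148,  231.30623843]), 'eef_rot': array([-3.12015720e+00, -3.66326553e-01, -7.64094561e-05]), 'contact_force': array([ 0.21917111, -0.69932472,  0.29161825]), 'torque': array([-0.03154482,  0.02079682,  0.03243937]), 'gripper_force': 0.0, 'finger_gap': 85.76697806352357}
```

View images.

View pics/a.png

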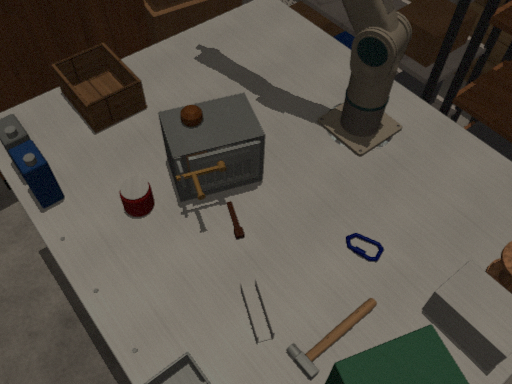

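```bash
python3 - <<'E'
from h import *
for n in("scene","top"):
    p=np.load(n+"0.npz"); v,u=np.mgrid[0:384,0:512]; v=v.ravel();u=u.ravel()
    X=world(p,u,v)[:]; ok=(p["depth"].ravel()>0)
    t=X[ok&(abs(X[:,2]-205)<6)&(X[:,0]>300)&(X[:,0]<720)&(X[:,1]<50)&(X[:,1]>-320)]
    r=cv2.minAreaRect(t[:,:2].astype(np.float32)); print(n,len(t),np.median(t[:,2]),r,cv2.boxPoints(r).round())
    # knob pts
    k=X[ok&(X[:,2]>144)&(X[:,2]<166)&(X[:,0]>540)&(X[:,0]<720)&(X[:,1]>-50)&(X[:,1]<60)]
    print(k.round()[:: max(1,len(k)//40)].tolist())
E
```

```text
scene 4029 204.70887650574954 ((497.8080749511719, -140.62071228027344), (189.94723510742188, 260.81329345703125), 70.7833251953125) [[ 343. -187.]
 [ 590. -273.]
 [ 652.  -94.]
 [ 406.   -8.]]
[[547.0, -49.0, 163.0], [541.0, -40.0, 158.0], [540.0, -36.0, 157.0], [560.0, -42.0, 157.0], [544.0, -32.0, 155.0], [559.0, -38.0, 156.0], [545.0, -25.0, 158.0], [570.0, -42.0, 156.0], [552.0, -35.0, 150.0], [588.0, -49.0, 159.0], [571.0, -41.0, 154.0], [551.0, -26.0, 153.0], [586.0, -43.0, 159.0], [565.0, -40.0, 146.0], [553.0, -23.0, 153.0], [592.0, -44.0, 158.0], [573.0, -38.0, 149.0], [546.0, -20.0, 146.0], [586.0, -43.0, 150.0], [606.0, -47.0, 157.0], [584.0, -42.0, 145.0], [622.0, -48.0, 160.0], [625.0, -49.0, 152.0], [623.0, -41.0, 154.0], [622.0, -34.0, 156.0], [632.0, -33.0, 157.0], [630.0, -26.0, 158.0], [629.0, -23.0, 156.0], [627.0, -16.0, 157.0], [638.0, -21.0, 152.0], [635.0, -15.0, 152.0], [634.0, -7.0, 155.0], [636.0, 1.0, 160.0], [643.0, -3.0, 153.0], [644.0, 3.0, 156.0], [641.0, 8.0, 154.0], [644.0, 17.0, 161.0], [645.0, 19.0, 160.0], [648.0, 19.0, 159.0], [650.0, 15.0, 151.0
[... 487 characters left out ...]
2.0, 154.0], [631.0, -24.0, 157.0], [630.0, -37.0, 157.0], [634.0, 16.0, 152.0], [631.0, -5.0, 156.0], [630.0, -18.0, 154.0], [628.0, -30.0, 153.0], [627.0, -43.0, 155.0], [628.0, -15.0, 150.0], [626.0, -27.0, 151.0], [623.0, -39.0, 156.0], [624.0, -24.0, 147.0], [621.0, -36.0, 156.0], [619.0, -48.0, 156.0], [616.0, -48.0, 155.0], [587.0, -47.0, 156.0], [580.0, -46.0, 158.0], [577.0, -49.0, 156.0], [571.0, -42.0, 158.0], [569.0, -42.0, 150.0], [566.0, -41.0, 154.0], [563.0, -41.0, 152.0], [559.0, -44.0, 153.0], [554.0, -30.0, 154.0], [553.0, -43.0, 154.0], [549.0, -36.0, 158.0], [547.0, -26.0, 159.0], [545.0, -38.0, 160.0], [544.0, -26.0, 159.0], [543.0, -38.0, 156.0], [540.0, -25.0, 161.0]]
```

The scene shows the locker, with its gate facing +y in the world frame. The brass bar and knob are at about (200,175) px, the headlamp is on top and the red canister is at the keeper end. The measured knob position agrees with the locker pose: yaw about -109° and centre about (498,-142). I'll move above the knob.

```bash
python3 -m pendant '[{"grip":1,"delta_pos":[0,0,0.06],"twist":0},{"grip":1,"delta_pos":[0,0,0.12],"twist":0},{"grip":1,"delta_pos":[0.035,0.045,0.14],"twist":0.1},{"grip":1,"delta_pos":[0.07,0.09,0.14],"twist":0.2},{"grip":1,"delta_pos":[0.105,0.135,0.14],"twist":0.3},{"grip":1,"delta_pos":[0.14,0.18,0.14],"twist":0.4},{"grip":1,"delta_pos":[0.175,0.225,0.14],"twist":0.5},{"grip":1,"delta_pos":[0.21,0.27,0.14],"twist":0.6},{"grip":1,"delta_pos":[0.245,0.315,0.14],"twist":0.7},{"grip":1,"delta_pos":[0.28,0.36,0.14],"twist":0.8},{"grip":1,"delta_pos":[0.315,0.405,0.14],"twist":0.9},{"grip":1,"delta_pos":[0.35,0.45,0.14],"twist":1.0},{"grip":1,"delta_pos":[0.385,0.495,0.14],"twist":1.0},{"grip":1,"delta_pos":[0.42,0.54,0.14],"twist":1.0},{"grip":1,"delta_pos":[0.455,0.585,0.14],"twist":1.0},{"grip":1,"delta_pos":[0.485,0.625,0.14],"twist":1.0},{"grip":1,"delta_pos":[0.485,0.625,0.07],"twist":1.0},{"grip":1,"delta_pos":[0.485,0.625,0.07],"twist":1.0},{"grip":1,"delta_pos":[0.485,0.625,0.07],"twist":1.0}]'
python3 - <<'E'
from h import *
p=camera("wrist"); cv2.imwrite("pics/c.png",p["pixels"])
np.savez("w1.npz",**{k:p[k] for k in("pixels","depth","camera_matrix","R","t")})
print((-p["R"].T@p["t"]).round(),p["R"].round(2))
for l in("bar","thumb_knob","keeper","gate"):
    X,s=maskpts(p,l)
    if X is not None and len(X): print(l,round(s,2),np.median(X,0).round(),np.percentile(X,3,0).round(),np.percentile(X,97,0).round(),len(X))
E
```

```text
clock: 3.68
ee_pos: [635.8, -8.4, 302.0]
eef_rot: [2.564, 1.815, -0.0]
contact_force: [0.9, 0.5, -0.1]
finger_gap: 85.6
gripper_force: 0.0
[663.  68. 445.] [[ 0.94 -0.33 -0.  ]
 [-0.32 -0.89  0.32]
 [-0.11 -0.3  -0.95]]
bar 0.79 [626. -41. 157.] [557. -70. 148.] [652.  16. 160.] 1744
thumb_knob 0.67 [627. -42. 157.] [558. -71. 148.] [653.  16. 160.] 1749
gate 0.76 [547. -42. 157.] [439. -78.  44.] [642.  -1. 193.] 9586
```

View pics/c.png

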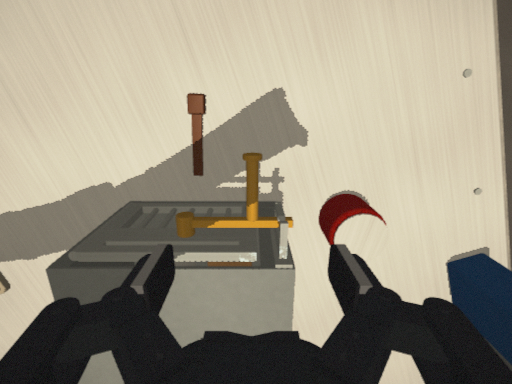

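```bash
python3 - <<'E'
from h import *
p=np.load("w1.npz"); v,u=np.mgrid[0:384,0:512]; X=world(p,u.ravel(),v.ravel()); ok=p["depth"].ravel()>0
a=np.radians(-109.2); R=np.array([[np.cos(a),-np.sin(a)],[np.sin(a),np.cos(a)]])
L=X.copy(); L[:,:2]=(X[:,:2]-[498.5,-142])@R
k=ok&(L[:,2]>140)&(L[:,2]<170)&(L[:,0]<-126)&(L[:,0]>-230)&(L[:,1]>50)&(L[:,1]<110)
for x in range(-215,-125,8):
    s=k&(abs(L[:,0]-x)<4)
    if s.any(): print(x,s.sum(),np.percentile(L[s,1],[2,98]).round(1),np.percentile(L[s,2],98).round(1))
# bar front/top, gate plane
b=ok&(L[:,2]>152)&(L[:,2]<160)&(L[:,0]<-105)&(L[:,0]>-130)&(L[:,1]>-10)&(L[:,1]<130)
for y in range(0,125,15):
    s=b&(abs(L[:,1]-y)<4)
    if s.any(): print("bar",y,s.sum(),np.percentile(L[s,0],[5,95]).round(1),np.percentile(L[s,2],90).round(1))
s=ok&(L[:,2]>165)&(L[:,2]<215)&(L[:,1]>100)&(L[:,1]<135)&(L[:,0]<-92)&(L[:,0]>-150)
print("hood",s.sum(),np.percentile(L[s],[2,50,98],axis=0).round(1))
E
```

```text
-199 110 [75.7 96.3] 161.7
-191 98 [76.7 96.4] 162.2
-183 86 [79.9 92.1] 158.8
-175 83 [79.8 92.1] 158.7
-167 84 [79.7 92.1] 158.7
-159 78 [79.6 92.1] 158.4
-151 80 [79.5 92.2] 158.4
-143 80 [79.4 92.2] 158.7
-135 73 [79.4 92.2] 158.8
-127 46 [79.3 92.2] 158.3
bar 0 54 [-126.9 -106.5] 159.6
bar 15 108 [-126.3 -106.4] 158.8
bar 30 61 [-121.9 -112.7] 157.7
bar 45 64 [-121.6 -112.5] 157.5
bar 60 60 [-121.5 -112.5] 157.4
bar 75 56 [-121.5 -112.7] 157.6
bar 90 93 [-128.8 -113.2] 157.8
bar 105 63 [-121.2 -112.4] 157.5
bar 120 10 [-118.1 -107.9] 157.5
hood 519 [[-134.2  110.4  166. ]
 [-108.4  117.7  192.6]
 [ -92.1  126.3  202.4]]
```

The picture shows the knob at (252,185), the bar at row 222, the keeper plate at (284,240) and the fingers straddling the knob's line. The knob axis measures 1 mm from where I expected it, so I'll descend and grip.

```bash
python3 -m pendant '[{"grip":1,"delta_pos":[0,0,-0.04],"twist":0},{"grip":1,"delta_pos":[0,0,-0.08],"twist":0},{"grip":1,"delta_pos":[0,0,-0.12],"twist":0},{"grip":1,"delta_pos":[0,0,-0.145],"twist":0},{"grip":1,"delta_pos":[0,0,-0.168],"twist":0},{"grip":1,"delta_pos":[0,0,-0.168],"twist":0},{"grip":1,"delta_pos":[0,0,-0.168],"twist":0}]'
python3 -m pendant '[{"grip":0.2,"delta_pos":[0,0,0],"twist":0},{"grip":-0.4,"delta_pos":[0,0,0],"twist":0},{"grip":-1,"delta_pos":[0,0,0],"twist":0},{"grip":-1,"delta_pos":[0,0,0],"twist":0},{"grip":-1,"delta_pos":[0,0,0],"twist":0},{"grip":-1,"delta_pos":[0,0,0],"twist":0},{"grip":-1,"delta_pos":[0,0,0],"twist":0},{"grip":-1,"delta_pos":[0,0,0],"twist":0}]'
```

```text
clock: 4.8
ee_pos: [636.7, -7.3, 134.8]
eef_rot: [2.562, 1.816, 0.003]
contact_force: [0.4, 0.1, 0.4]
finger_gap: 85.7
gripper_force: 0.0
clock: 5.8
ee_pos: [637.0, -7.3, 133.8]
eef_rot: [2.561, 1.817, 0.004]
contact_force: [5.8, 0.2, 0.1]
finger_gap: 11.9
gripper_force: 58.5
```

```bash
python3 -m pendant '[{"grip":-1,"delta_pos":[0.001,-0.0003,0.002],"twist":0},{"grip":-1,"delta_pos":[0.001,-0.0003,0.004],"twist":0},{"grip":-1,"delta_pos":[0.0007,-0.0002,0.006],"twist":0},{"grip":-1,"delta_pos":[0.0007,-0.0002,0.007],"twist":0},{"grip":-1,"delta_pos":[0.0007,-0.0002,0.007],"twist":0}]'
python3 -m pendant '[{"grip":-1,"delta_pos":[-0.0001,0,0.001],"twist":0},{"grip":-1,"delta_pos":[-0.0002,0.0001,0.002],"twist":0},{"grip":-1,"delta_pos":[-0.0002,0.0001,0.002],"twist":0}]'
```

```text
clock: 6.42
ee_pos: [636.9, -7.4, 139.6]
eef_rot: [2.562, 1.818, 0.002]
contact_force: [6.4, 0.5, -8.3]
finger_gap: 11.8
gripper_force: 58.5
clock: 6.8
ee_pos: [636.7, -7.3, 142.2]
eef_rot: [2.562, 1.817, 0.002]
contact_force: [5.3, 0.8, -3.9]
finger_gap: 12.3
gripper_force: 58.4
```

```bash
python3 -m pendant '[{"grip":-1,"delta_pos":[-0.0001,0,0.001],"twist":0},{"grip":-1,"delta_pos":[-0.0002,0.0001,0.001],"twist":0}]'
python3 -m pendant '[{"grip":-1,"delta_pos":[-0.0002,0.0001,0.001],"twist":0},{"grip":-1,"delta_pos":[-0.0002,0.0001,0.001],"twist":0}]'
python3 -m pendant '[{"grip":-1,"delta_pos":[-0.0002,0.0001,0.001],"twist":0},{"grip":-1,"delta_pos":[-0.0002,0.0001,0.001],"twist":0}]'
```

```text
clock: 7.05
ee_pos: [636.6, -7.3, 143.0]
eef_rot: [2.562, 1.817, 0.002]
contact_force: [5.8, 0.9, -4.2]
finger_gap: 11.8
gripper_force: 58.5
clock: 7.3
ee_pos: [636.6, -7.3, 143.9]
eef_rot: [2.562, 1.817, 0.002]
contact_force: [5.8, 0.1, -5.5]
finger_gap: 12.0
gripper_force: 58.4
clock: 7.55
ee_pos: [636.5, -7.3, 144.8]
eef_rot: [2.562, 1.817, 0.003]
contact_force: [5.7, 0.7, -5.8]
finger_gap: 12.0
gripper_force: 58.4
```

```bash
python3 - <<'E'
from h import *
p=camera("wrist"); cv2.imwrite("pics/d.png",cv2.resize(p["pixels"][120:300,150:400],None,fx=3,fy=3))
v,u=np.mgrid[0:384,0:512]; X=world(p,u.ravel(),v.ravel()); ok=p["depth"].ravel()>0
a=np.radians(-109.2); R=np.array([[np.cos(a),-np.sin(a)],[np.sin(a),np.cos(a)]])
L=X.copy(); L[:,:2]=(X[:,:2]-[499,-143.2])@R
for y in range(20,140,8):
    s=ok&(abs(L[:,1]-y)<4)&(L[:,0]<-114)&(L[:,0]>-122)&(L[:,2]>150)&(L[:,2]<195)
    if s.any(): print("bar",y,s.sum(),np.percentile(L[s,2],[10,50,90]).round(1))
s=ok&(L[:,2]>130)&(L[:,2]<215)&(L[:,1]>111)&(L[:,1]<128)&(L[:,0]<-112)&(L[:,0]>-150)
print("hook",s.sum()); Q=L[s]; print(Q[::max(1,len(Q)//30)].round().tolist())
E
```

```text
bar 20 6 [158.3 159.1 159.2]
bar 44 12 [161.5 161.9 162.2]
bar 76 4 [153.9 154.8 156.1]
bar 92 3 [156.4 157.3 158.5]
bar 124 13 [168.7 172.2 173.1]
bar 132 22 [172.6 173.1 173.6]
hook 48
[[-122.0, 125.0, 166.0], [-123.0, 124.0, 167.0], [-123.0, 125.0, 168.0], [-122.0, 124.0, 167.0], [-123.0, 124.0, 169.0], [-123.0, 125.0, 169.0], [-123.0, 124.0, 170.0], [-123.0, 125.0, 169.0], [-122.0, 126.0, 168.0], [-123.0, 124.0, 170.0], [-122.0, 125.0, 169.0], [-122.0, 126.0, 169.0], [-123.0, 126.0, 170.0], [-123.0, 124.0, 170.0], [-122.0, 125.0, 170.0], [-122.0, 125.0, 170.0], [-123.0, 126.0, 170.0], [-122.0, 127.0, 170.0], [-123.0, 124.0, 171.0], [-122.0, 125.0, 171.0], [-123.0, 126.0, 171.0], [-123.0, 126.0, 171.0], [-123.0, 127.0, 172.0], [-123.0, 124.0, 172.0], [-122.0, 125.0, 171.0], [-122.0, 126.0, 171.0], [-123.0, 126.0, 172.0], [-123.0, 126.0, 172.0], [-123.0, 127.0, 172.0], [-123.0, 125.0, 172.0], [-123.0, 125.0, 173.0], [-122.0, 126.0, 172.0], [-123.0, 126.0, 173.0], [-122.0, 127.0, 172.0], [-123.0, 127.0, 172.0], [-121.0, 126.0, 171.0], [-122.0, 126.0, 172.0], [-122.0, 126.0, 173.0], [-123.0, 127.0, 173.0], [-122.0, 128.0, 172.0], [-122.0, 126.0, 173.0], [-122.0, 127.0, 173.0], [-121.0, 128.0, 172.0], [-122.0, 128.0, 173.0], [-121.0, 127.0, 173.0], [-121.0, 128.0, 173.0], [-120.0, 128.0, 173.0], [-120.0, 128.0, 173.0]]
```

View pics/d.png

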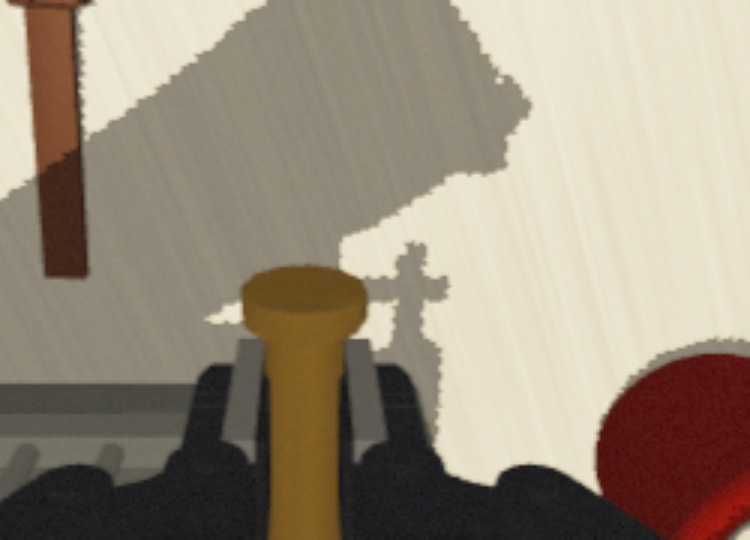

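The knob is gripped with a pad on either side (crop, about (305,400)) and the bar is rising. I'll keep feeling upward for the hood.

```bash
for i in 1 2 3; do python3 -m pendant '[{"grip":-1,"delta_pos":[-0.0002,0.0001,0.001],"twist":0},{"grip":-1,"delta_pos":[-0.0002,0.0001,0.001],"twist":0}]' | egrep 'ee_pos|contact'; done
```

```text
ee_pos: [636.2, -7.2, 146.3]
contact_force: [5.9, -0.5, -1.7]
ee_pos: [636.1, -7.1, 147.4]
contact_force: [6.2, -0.2, -2.7]
ee_pos: [636.0, -7.1, 148.4]
contact_force: [6.6, -0.4, -3.9]
```

```bash
for i in 1 2 3; do python3 -m pendant '[{"grip":-1,"delta_pos":[-0.0002,0.0001,0.001],"twist":0},{"grip":-1,"delta_pos":[-0.0002,0.0001,0.001],"twist":0}]' | egrep 'ee_pos|contact'; done
```

```text
ee_pos: [635.8, -7.0, 149.2]
contact_force: [6.7, -0.9, -4.1]
ee_pos: [635.7, -7.0, 150.1]
contact_force: [6.0, -0.3, -5.0]
ee_pos: [635.5, -6.9, 150.9]
contact_force: [6.5, 0.1, -6.6]
```

```bash
for i in 1 2; do python3 -m pendant '[{"grip":-1,"delta_pos":[-0.0002,0.0001,0.001],"twist":0},{"grip":-1,"delta_pos":[-0.0002,0.0001,0.001],"twist":0}]' | egrep 'ee_pos|contact'; done
```

```text
ee_pos: [635.2, -6.7, 152.5]
contact_force: [5.3, -1.3, -2.1]
ee_pos: [635.1, -6.6, 153.5]
contact_force: [6.2, 0.3, -2.9]
```

```bash
cat >> h.py <<'E'
def tip():
    p=camera("wrist"); v,u=np.mgrid[0:384,0:512]; X=world(p,u.ravel(),v.ravel()); ok=p["depth"].ravel()>0
    a=np.radians(-109.2); R=np.array([[np.cos(a),-np.sin(a)],[np.sin(a),np.cos(a)]])
    L=X.copy(); L[:,:2]=(X[:,:2]-[499,-143.2])@R
    k=ok&(L[:,0]<-183)&(L[:,0]>-203)&(L[:,1]>65)&(L[:,1]<105)&(L[:,2]>140)
    print("disc top",k.sum(),np.percentile(L[k],[2,50,98],axis=0).round(1).tolist())
    for y in range(124,136,4):
        s=ok&(abs(L[:,1]-y)<2)&(L[:,0]<-114)&(L[:,0]>-123)&(L[:,2]>150)&(L[:,2]<199)
        if s.any(): print("bar",y,s.sum(),np.percentile(L[s,2],[10,50,90]).round(1))
E
python3 -c "from h import *; tip()"
for i in 1 2; do python3 -m pendant '[{"grip":-1,"delta_pos":[-0.0003,0.0001,0.001],"twist":0},{"grip":-1,"delta_pos":[-0.0003,0.0001,0.001],"twist":0}]' | egrep 'ee_pos|contact'; done
```

```text
disc top 13547 [[-199.8, 65.7, 166.3], [-189.7, 84.2, 233.5], [-183.3, 102.0, 250.8]]
bar 124 1 [183.3 183.3 183.3]
bar 128 20 [182.  184.1 185.4]
ee_pos: [634.9, -6.6, 154.4]
contact_force: [6.3, -0.0, -3.3]
ee_pos: [634.8, -6.6, 154.7]
contact_force: [8.7, -0.6, -8.3]
```

```bash
python3 -c "from h import *; tip()"; for i in 1 ; do python3 -m pendant '[{"grip":-1,"delta_pos":[-0.0002,0.0001,0.0005],"twist":0},{"grip":-1,"delta_pos":[-0.0002,0.0001,0.0005],"twist":0}]' | egrep 'ee_pos|contact'; done;  python3 -c "from h import *; tip()"
```

```text
disc top 13470 [[-199.9, 65.7, 167.4], [-189.7, 84.2, 234.7], [-183.3, 101.8, 252.0]]
bar 124 3 [183.9 184.9 185.3]
bar 128 17 [183.8 185.1 186.6]
ee_pos: [634.8, -6.6, 154.8]
contact_force: [9.7, 0.2, -10.2]
disc top 13380 [[-199.9, 65.7, 167.4], [-189.7, 84.2, 234.8], [-183.3, 101.8, 252.0]]
bar 124 2 [184.8 185.1 185.4]
bar 128 14 [183.  184.7 186.4]
```

That's hood contact at about 10 N, with tool z about 154.6. I'll drop by half the play.

```bash
python3 -m pendant '[{"grip":-1,"delta_pos":[0.0003,-0.0001,-0.0012],"twist":0},{"grip":-1,"delta_pos":[0.0006,-0.0002,-0.0024],"twist":0},{"grip":-1,"delta_pos":[0.0006,-0.0002,-0.0024],"twist":0}]' | egrep 'ee_pos|contact';  python3 -c "from h import *; tip()"
```

```text
ee_pos: [635.0, -6.6, 153.5]
contact_force: [6.8, -1.1, -2.7]
disc top 13564 [[-199.9, 65.7, 166.2], [-189.8, 84.2, 233.5], [-183.4, 102.0, 250.8]]
bar 124 1 [183.7 183.7 183.7]
bar 128 23 [182.6 184.2 185.2]
```

```bash
python3 - <<'E'
import numpy as np
r=np.array([635.0-428.6,-6.6+17.1])
for t in np.r_[0.02:0.161:0.02,0.2:1.61:0.08,1.57]:
    c,s=np.cos(t),np.sin(t); print(round(t,2),(np.array([[c,-s],[s,c]])@r-r).round(1).tolist())
E
python3 -m pendant '[{"grip":-1,"delta_pos":[0,0,-0.0003],"twist":0},{"grip":-1,"delta_pos":[-0.0002,0.0041,-0.0003],"twist":0.02},{"grip":-1,"delta_pos":[-0.0002,0.0041,-0.0003],"twist":0.02}]' | egrep 'ee_pos|contact'
```

```text
0.02 [-0.3, 4.1]
0.04 [-0.6, 8.2]
0.06 [-1.0, 12.4]
0.08 [-1.5, 16.5]
0.1 [-2.1, 20.6]
0.12 [-2.7, 24.6]
0.14 [-3.5, 28.7]
0.16 [-4.3, 32.7]
0.2 [-6.2, 40.8]
0.28 [-10.9, 56.6]
0.36 [-16.9, 72.0]
0.44 [-24.1, 86.9]
0.52 [-32.5, 101.2]
0.6 [-42.0, 114.7]
0.68 [-52.5, 127.4]
0.76 [-64.0, 139.3]
0.84 [-76.5, 150.2]
0.92 [-89.7, 160.1]
1.0 [-103.7, 168.9]
1.08 [-118.4, 176.5]
1.16 [-133.6, 182.9]
1.24 [-149.3, 188.1]
1.32 [-165.3, 192.0]
1.4 [-181.7, 194.7]
1.48 [-198.1, 196.0]
1.56 [-214.7, 196.0]
1.57 [-216.7, 195.9]
ee_pos: [634.8, -1.8, 153.4]
contact_force: [6.2, 1.3, -2.3]
```

```bash
python3 -m pendant '[{"grip":-1,"delta_pos":[-0.0003,0.0041,0],"twist":0.02},{"grip":-1,"delta_pos":[-0.0003,0.0041,0],"twist":0.02}]' | egrep 'ee_pos|contact'
python3 -m pendant '[{"grip":-1,"delta_pos":[-0.0004,0.0041,0],"twist":0.02},{"grip":-1,"delta_pos":[-0.0004,0.0041,0],"twist":0.02}]' | egrep 'ee_pos|contact'
```

```text
ee_pos: [634.5, 2.4, 153.4]
contact_force: [7.3, 0.4, -2.5]
ee_pos: [634.0, 6.6, 153.4]
contact_force: [6.7, 0.5, -3.3]
```

```bash
python3 -m pendant '[{"grip":-1,"delta_pos":[-0.0005,0.0041,0],"twist":0.02},{"grip":-1,"delta_pos":[-0.0011,0.0082,0],"twist":0.04},{"grip":-1,"delta_pos":[-0.0011,0.0082,0],"twist":0.04}]' | egrep 'ee_pos|contact'
python3 -m pendant '[{"grip":-1,"delta_pos":[-0.0006,0.0041,0],"twist":0.02},{"grip":-1,"delta_pos":[-0.0014,0.0081,0],"twist":0.04},{"grip":-1,"delta_pos":[-0.0022,0.0121,0],"twist":0.06},{"grip":-1,"delta_pos":[-0.0022,0.0121,0],"twist":0.06}]' | egrep 'ee_pos|contact'
python3 - <<'E'
from h import *
p=camera("wrist"); cv2.imwrite("pics/e.png",p["pixels"])
E
```

```text
ee_pos: [632.9, 14.9, 153.4]
contact_force: [5.5, 0.8, -2.1]
ee_pos: [630.7, 27.1, 153.4]
contact_force: [5.5, -0.2, -3.3]
```

View pics/e.png

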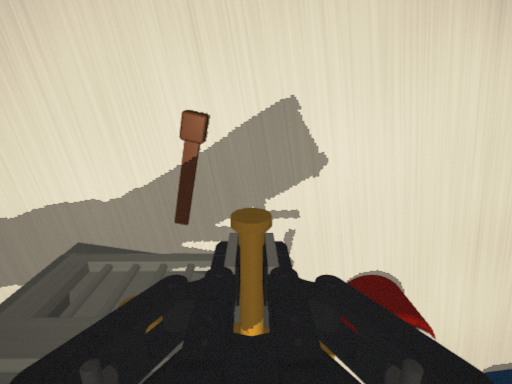

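The gate is swinging with the bar clear of the keeper: the knob is at (252,270) and the fingers still hold it. I'll swing on gently.

```bash
python3 -m pendant '[{"grip":-1,"delta_pos":[-0.0019,0.0081,0],"twist":0.04},{"grip":-1,"delta_pos":[-0.0066,0.0239,0],"twist":0.12},{"grip":-1,"delta_pos":[-0.0126,0.0393,0],"twist":0.2},{"grip":-1,"delta_pos":[-0.0198,0.0542,0],"twist":0.28},{"grip":-1,"delta_pos":[-0.0282,0.0685,0],"twist":0.36},{"grip":-1,"delta_pos":[-0.0377,0.082,0],"twist":0.44},{"grip":-1,"delta_pos":[-0.0482,0.0947,0],"twist":0.52},{"grip":-1,"delta_pos":[-0.0597,0.1066,0],"twist":0.6},{"grip":-1,"delta_pos":[-0.0722,0.1175,0],"twist":0.68},{"grip":-1,"delta_pos":[-0.0854,0.1274,0],"twist":0.76},{"grip":-1,"delta_pos":[-0.0994,0.1362,0],"twist":0.84},{"grip":-1,"delta_pos":[-0.0994,0.1362,0],"twist":0.84}]'
```

```text
clock: 14.22
ee_pos: [528.7, 164.0, 153.2]
eef_rot: [-1.372, -2.825, -0.001]
contact_force: [4.2, 4.2, -2.1]
finger_gap: 11.9
gripper_force: 59.9
```

```bash
python3 -m pendant '[{"grip":-1,"delta_pos":[-0.0073,0.004,0],"twist":0.04},{"grip":-1,"delta_pos":[-0.0222,0.011,0],"twist":0.12},{"grip":-1,"delta_pos":[-0.0377,0.0168,0],"twist":0.2},{"grip":-1,"delta_pos":[-0.0536,0.0213,0],"twist":0.28},{"grip":-1,"delta_pos":[-0.0698,0.0246,0],"twist":0.36},{"grip":-1,"delta_pos":[-0.0862,0.0266,0],"twist":0.44},{"grip":-1,"delta_pos":[-0.1006,0.0272,0],"twist":0.51},{"grip":-1,"delta_pos":[-0.113,0.027,0],"twist":0.57},{"grip":-1,"delta_pos":[-0.113,0.027,0],"twist":0.57},{"grip":-1,"delta_pos":[-0.113,0.027,0],"twist":0.57}]'
```

```text
clock: 15.48
ee_pos: [417.1, 189.2, 153.0]
eef_rot: [-0.53, -3.096, 0.001]
contact_force: [0.6, 2.3, -2.0]
finger_gap: 12.3
gripper_force: 59.8
```

```bash
python3 -m pendant '[{"grip":-1,"delta_pos":[0.0002,0.0006,-0.0025],"twist":0},{"grip":-1,"delta_pos":[0.0004,0.001,-0.005],"twist":0},{"grip":-1,"delta_pos":[0.0005,0.0014,-0.0075],"twist":0},{"grip":-1,"delta_pos":[0.0006,0.0017,-0.01],"twist":0},{"grip":-1,"delta_pos":[0.0007,0.0019,-0.0125],"twist":0},{"grip":-1,"delta_pos":[0.0008,0.0021,-0.015],"twist":0},{"grip":-1,"delta_pos":[0.0008,0.0022,-0.017],"twist":0},{"grip":-1,"delta_pos":[0.0008,0.0022,-0.0183],"twist":0},{"grip":-1,"delta_pos":[0.0008,0.0022,-0.0183],"twist":0}]'
```

```text
clock: 16.6
ee_pos: [417.8, 191.1, 134.6]
eef_rot: [-0.528, -3.097, 0.002]
contact_force: [2.1, -1.6, -0.3]
finger_gap: 11.5
gripper_force: 61.7
```

```bash
python3 -m pendant '[{"grip":-0.6,"delta_pos":[0,0,0],"twist":0},{"grip":-0.2,"delta_pos":[0,0,0],"twist":0},{"grip":0.2,"delta_pos":[0,0,0],"twist":0},{"grip":0.2,"delta_pos":[0,0,0],"twist":0},{"grip":0.2,"delta_pos":[0,0,0],"twist":0},{"grip":0.2,"delta_pos":[0,0,0.02],"twist":0},{"grip":0.2,"delta_pos":[0,0,0.06],"twist":0},{"grip":0.2,"delta_pos":[0,0,0.11],"twist":0},{"grip":0.2,"delta_pos":[0,0,0.16],"twist":0},{"grip":0.2,"delta_pos":[0,0,0.16],"twist":0}]'
python3 - <<'E'
from h import *
p=camera("wrist"); cv2.imwrite("pics/f.png",p["pixels"])
q=camera("top"); cv2.imwrite("pics/g.png",q["pixels"])
for n,p in(("w",p),("t",q)):
  for l in("bar","gate"):
    X,s=maskpts(p,l)
    if X is None: continue
    if l=="bar": B=X[(X[:,2]>140)&(X[:,2]<195)]; print(n,l,s,np.percentile(B,[2,50,98],axis=0).round())
    g=X[(X[:,2]>183)&(X[:,2]<200)]
    if l=="gate" and len(g): print(n,"top rail",cv2.fitLine(g[:,:2].astype(np.float32),cv2.DIST_HUBER,0,.01,.01).ravel(),len(g))
E
```

```text
clock: 17.85
ee_pos: [419.7, 193.3, 298.1]
eef_rot: [0.528, 3.091, 0.006]
contact_force: [-0.3, 1.0, -0.4]
finger_gap: 51.6
gripper_force: 0.0
w bar 0.93 [[392. 110. 146.]
 [453. 182. 156.]
 [483. 214. 161.]]
w top rail [3.2097402e-01 9.4708800e-01 4.5592590e+02 7.3085815e+01] 2087
t top rail [3.3537683e-01 9.4208407e-01 4.5097379e+02 4.8934788e+01] 183
```

View pics/f.png

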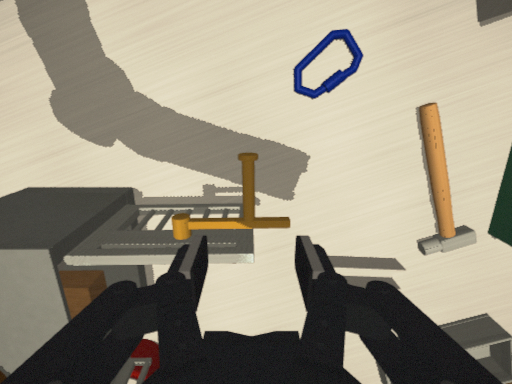

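View pics/g.png

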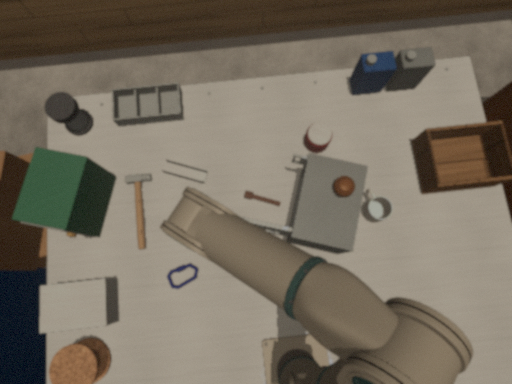

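The wrist view shows the gate at about 90° and the bar lying level (row 222, columns 180–290), with the fingers clear. The top view shows the other things where they were.

```bash
python3 -c "
from h import *
print(ticket.finish_job())"
```

```text
the job is handed in; nothing more can be done
None
```

I lifted the latch until it just touched the hood (about 10 N at the wrist), dropped it to mid-mouth and swung the gate out to about 90°. The bar is back down level, the gripper is clear, nothing else looked moved in the top view, and the job is handed in at about 18 s.

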